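Fit the roller, then hold the offset lever level over its fixture

ROBOT

A 6-joint arm with a two-finger parallel gripper is mounted at the origin on the work surface. World frame = base frame: x ahead of the robot, y to its left, z up, the work surface at z = 0. Lengths are in m, angles in degrees, forces in N, time in s.
With the tool pointing down it reaches from about 0.3 to 0.75 m from the base axis. Payload 8.5 kg.
Tool frame: the origin (TCP) lies on the centre line of the jaws, within the pads' length; the fingertips stand 19 mm ahead of it and the grasp point (between the pads) is the TCP; z points along the fingers, x is the direction in which the jaws open and shut, and the axes are right-handed (so a half turn about z gives the same grasp; the last joint's range is limited). The gripper opens to 85 mm and grips with 20 to 120 N. Pads are 22 mm wide; open, the fingers measure 114 mm over their backs; the gripper's body (76 mm by 85 mm) begins 54 mm behind the grasp point. The pads swing forward as they close: fully open they stand 13 mm farther back than shut.
Start: joints at [-87.451, 21.807, 74.336, -0, 83.858, -12.336], TCP at [0.141, -0.532, 0.25] pointing down, gripper open.
Joint ranges: [-178.18, 178.18], [-50.72, 133.34], [12.68, 142.11], [-81.47, 261.47], [9.98, 163.14], [-165.26, 165.26]. Speed limits (degrees/s): [136.94, 136.94, 180, 180, 180, 180].

INTERFACE

Orientations are given as a 3x3 rotation matrix whose columns are the frame's x, y, z axes.
In Python, from rig import env, cams, order gives the robot as it stands.
- The arm moves only by the tool step_arm, never from a script. Its argument "steps" is a list of rows, each an object with "xyz": the shift along the tool's x, y, z normalised to -1 to 1, where 1 is 0.04 m, a list of three; "turn": the turn, a rotation vector about the tool's x, y, z normalised to -1 to 1, where 1 is 0.08 rad, a list of three; "gripper": the gripper command: -1 is shut, 1 is fully open, values between are in proportion. A call has 1 to 20 rows; each row shifts and turns the commanded pose from where the row before left it, along the tool's axes as they then stand; what a row does not reach is not made up. A row lasts 1/12 s, in which the tool goes at most 41.7 mm and 7.16 degrees, less where a joint would pass 70% of its speed; a pose out of reach is approached as far as the arm can. A call with a number of a shift or a turn outside -1 to 1 is refused whole. A call with a gripper value outside its range is refused whole. The fingers move at their own pace and stop on an object; "squeeze" is the grip in N (left out, the last holds). Time passes only in rows, so rows that do not move let the fingers close. It gives the time, the measured TCP pose, the force and the opening at its end, in the units of the state.
- env.observe(): the state, without advancing time (a new reading comes with each control period).
- cams.get_image(name): name is "side" or "top" or "wrist"; returns (picture, depth): 480x640x3 uint8, red, green, blue; 480x640 float32, m along the optical axis (not along the pixel's ray), 0 where there is no reading.
- cams.camera_info(name): a dict with "fx", "fy", "cx", "cy" (pixels), "extrinsics" (4x4, takes a point from camera to world coordinates). Camera axes: x right, y down, z forward; pixel columns grow to the right and rows downward; lengths in m; the calibration is good to about 2 mm. A picture is of the moment at which its call begins: read the wrist's pose just before it. camera_info takes no time and is no camera call; for the wrist camera it gives the pose at the moment of the call.
- order.close_job(): hands the job in, once; it reports no verdict.
The state is a dict: "time_s": time; "q": joint angles; "qvel": joint speeds; "joint_efforts": joint torques, N m; "position": TCP position; "tool_rot": TCP orientation; "ft_force": force on the tool from outside, world axes, zero at the start; "wrist_torque": the same for the moment, N m; "grip_width": finger opening in m.
Only numpy, scipy, OpenCV 4.12 (cv2) and the standard library are available. Lean on these libraries where they do the work, as an engineer would, in place of code of your own. Each camera call takes 0.05 s, during which the arm holds its last target. There are 200 camera calls.

TASK

Slide the orange spool fully down onto the upright steel spindle of the aluminium fixture, standing flat on the plate, and let go of it. Then lift the blue offset lever by its balance point (the yellow line across its bar) and finish while still holding it, level and still, above the fixture: the big boss over the spindle with about 3 cm of air above the spindle's top, the small eye over the short brass rest pin, touching neither the fixture nor the spool. Do not put it down or let go of it at the end, and leave everything else on the bench where it is.

Things in the scene. Friction and masses are not known exactly. Their poses are not given: they have to be found in the camera images.
- spool_center (a point): Orange plastic spool (roller) standing upright on the bench, 40 mm high, 120 g: two flanges 48 mm in diameter and 7 mm thick, one at the bottom and one at the top, a 36 mm hub between them, and a straight bore 20 mm in diameter right through. Gripped across the flanges. The point is its centre, half-way up on the axis (20 mm above its underside); z is the axis, up.
- spindle_tip (a point): Centre of the top of the fixture's bright steel spindle, 80 mm above the bench. Spindle 15 mm in diameter, the last 4 mm tapered to 9 mm, rising 64 mm above the base plate. x points along the plate, from the rest pin to the spindle; z up. The rest pin's axis lies 150 mm away in -x. A spool fully down stands on the plate, its centre 44 mm below this point.
- rest_top (a point): Centre of the top of the short brass rest pin of the fixture, 16 mm in diameter, 50 mm above the bench (34 mm above the plate), 150 mm from the spindle.
- lever_balance (a point): Balance point of the blue cast offset lever (about 0.34 kg), at a 6 mm yellow line across its bar, mid-section, 23 mm above the lever's underside. Bar 18 mm wide and high, along x, 14 mm clear of the bench, gripped across y. +x points to the big boss: boss axis 45 mm away in +x, eye axis 105 mm in -x. The lever lies on boss and eye, z up.
- lever_boss (a point): Centre of the underside of the lever's big boss, on the axis of its hole: boss 48 mm in diameter, 44 mm high (its top stands 12 mm above the top of the bar), through hole 22 mm. Same axes as lever_balance.
- lever_eye (a point): Centre of the underside of the lever's small eye: 26 mm in diameter, 36 mm high, through hole 10 mm. Same axes as lever_balance.
- spool: The orange spool again, origin at the centre of its underside.
- lever: The blue lever again, origin level with its underside, straight below the balance point.
- fixture: The fixture, fixed to the bench: an aluminium plate 210 x 80 x 16 mm lying flat, top 16 mm above the bench, with the spindle 75 mm from its centre in +x and the brass rest pin 75 mm in -x. Origin at the centre of the plate's underside.
- foot: Bystander: dark steel levelling foot standing on its 52 mm disc, with an upright 10 mm stud, 70 mm high in all. Origin at the centre of its underside.
- jar: Bystander: clear jar with a blue cap, 50 mm in diameter, 65 mm high. Origin at the centre of its underside.
- offcut: Bystander: offcut of aluminium profile, 160 x 40 x 40 mm, lying along its x. Origin at the centre of its underside.
- wrench: Bystander: steel wrench 160 mm long, lying flat along its x.
- angle: Bystander: small aluminium angle bracket, 50 x 40 mm and 50 mm high. Origin at the centre of its underside.

How it is judged (in metres and radians):
On the way:
1. the spool stands fully down on the spindle and the gripper has let go of it (horizontal distance between spool_center and spindle_tip below 0.006 m and z of spool_center in the frame of spindle_tip below -0.04 m and angle between spool_center's own z axis and vertical below 0.1 rad and contact force between spool and the fingers below 0.2 N), for 0.3 s.
At the end, for the whole second after the job is handed in: Spool fully down (4 mm), within 6 mm of the spindle, upright, released. Lever held still, gripped within 15 mm of its balance point, level within 0.1 rad, boss within 12 mm of the spindle's axis and 12 to 55 mm above its top, eye within 15 mm of the rest pin's, touching neither fixture nor spool (all of step 1 and z of lever_boss in the frame of spindle_tip between 0.012 and 0.055 m and horizontal distance between lever_boss and spindle_tip below 0.012 m and horizontal distance between lever_eye and rest_top below 0.015 m and angle between lever_balance's own z axis and vertical below 0.1 rad and linear speed of lever below 0.03 m/s and contact force between lever and the fingers above 1 N and contact force between lever and fixture below 0.1 N and contact force between lever and spool below 0.1 N and x of the grasp point in the frame of lever_balance between -0.015 and 0.015 m); the arm keeps its last pose, push and grip.
It fails at once if a bystander (foot, jar, offcut, wrench or angle) was moved more than 30 mm (distance of any of foot, jar, offcut, wrench, angle from where it was at the start of the episode above 0.03 m).
It also fails if it takes over 67 s, if anything falls off the work surface, if the arm or the gripper's body presses on something with over 40 N, if the wrist force passes 120 N, or if a joint passes its speed limit or range.

## Working session

There is one attempt and no reset: what is moved stays moved. The work goes in short steps, Python scripts to look and compute and a tool call to move; the robot and the scene stay as the last step left them, time stands still between calls to the robot, and variables do not carry over. Pictures are saved under pics/ and viewed, about 8 in all and at most 12, crops included, and the job is handed in when it is done.

Besides the shell and the picture viewer there is one more tool, called after "Call:" as name(argument=value, ...), one argument or row to a line, values as JSON. step_arm: Moves the arm, as the interface text tells. Scaled input: -1 to 1 covers 0.04 m each way for a shift and 0.08 rad each way for a turn. Its arguments: {"type":"object","properties":{"steps":{"type":"array"},"squeeze":{"type":"number"}},"required":["steps"]}

```bash
mkdir -p pics; cat > h.py <<'E'
import numpy as np, cv2
from rig import env, cams, order
def grab(name):
    info=cams.camera_info(name); im,d=cams.get_image(name)
    K=info; T=np.array(K["extrinsics"]); v,u=np.mgrid[:480,:640]
    P=np.stack([(u-K["cx"])/K["fx"]*d,(v-K["cy"])/K["fy"]*d,d],-1)@T[:3,:3].T+T[:3,3]
    return im,d,P,T
def save(n,im): cv2.imwrite("pics/"+n+".png",im[...,::-1])
E
python3 - <<'E'
from h import *
s=env.observe();print(s)
for n in("top","side"):
    im,d,P,T=grab(n);save(n+"1",im);np.savez("/tmp/"+n,im=im,d=d,P=P);print(n,T.round(3).tolist())
E
```

```text
{'time_s': 0.0, 'q': array([-8.74486652e+01,  2.18408797e+01,  7.43849797e+01, -8.48546471e-04,
        8.38592388e+01, -1.23358366e+01]), 'qvel': array([0.08535085, 0.03466304, 0.11354978, 0.06355853, 0.04871067,
       0.01840428]), 'joint_efforts': array([ 3.90801624e-04, -4.48468995e+01, -2.31277710e+01, -2.08587180e-04,
        4.86823948e-03, -1.03787690e-05]), 'position': array([ 0.14128536, -0.53126144,  0.24971147]), 'tool_rot': array([[ 2.56917896e-01, -9.66433230e-01, -8.08252014e-05],
       [-9.66432140e-01, -2.56917730e-01,  1.48311593e-03],
       [-1.45409794e-03, -3.02926950e-04, -9.99998897e-01]]), 'ft_force': array([1.27863454, 0.23624139, 0.00913663]), 'wrist_torque': array([-0.01086716,  0.0031936 , -0.01539826]), 'grip_width': 0.0855261355245155}
top [[0.099, -0.974, 0.201, 0.312], [-0.995, -0.096, 0.024, -0.029], [-0.004, -0.203, -0.979, 1.396], [0.0, 0.0, 0.0, 1.0]]
side [[-0.629, -0.584, 0.513, 0.041], [-0.778, 0.46, -0.428, 0.484], [0.014, -0.668, -0.744, 0.887], [0.0, 0.0, 0.0, 1.0]]
```

View pics/top1.png

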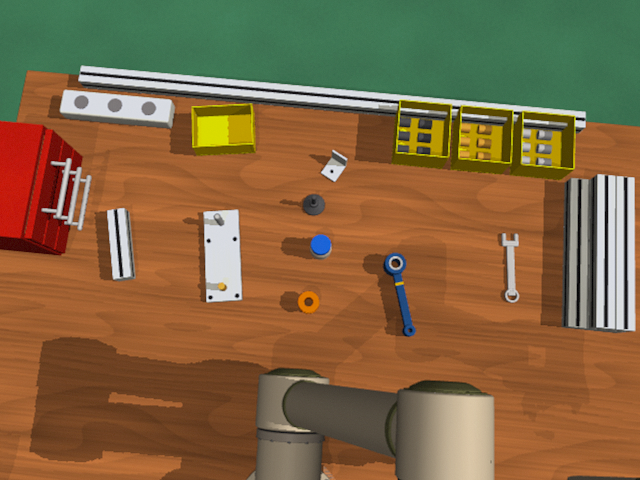

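View pics/side1.png

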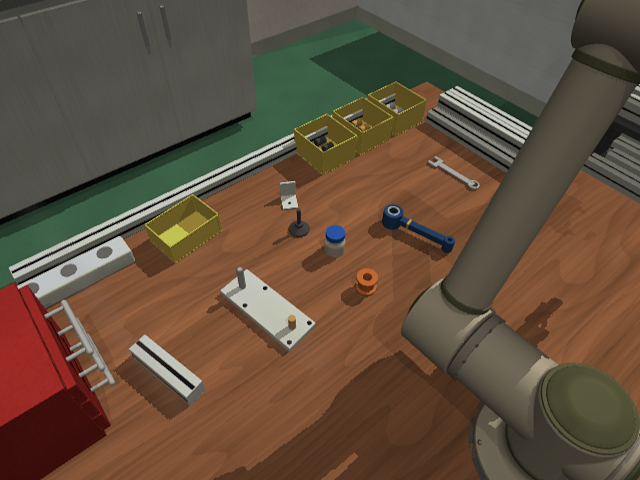

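The top view shows the spool at about (308,302), the spindle top at (217,216), the rest pin at (222,287), the lever boss at (395,263) and its eye at (408,331). The jar (320,246) and foot (313,204) stand ahead of the spool. Next I measure these.

```bash
cat > seg.py <<'E'
from h import *
def masks(im,P):
    h=cv2.cvtColor(im,cv2.COLOR_RGB2HSV).astype(int);H,S,V=h[...,0],h[...,1],h[...,2];z=P[...,2]
    return H,S,V,z
def circ(pts):
    (c,r)=cv2.minEnclosingCircle(pts[:,:2].astype(np.float32)); return np.round(c,4),round(r,4),len(pts),pts[:,2].mean().round(4)
E
python3 - <<'E'
from seg import *
for n in("top","side"):
    f=np.load(f"/tmp/{n}.npz");im,P=f["im"],f["P"];H,S,V,z=masks(im,P)
    x,y=P[...,0],P[...,1]
    ws=(x>.2)&(x<.75)&(abs(y)<.5)
    m=ws&(H<12)&(S>200)&(V>120)&(z>.034)&(z<.045);print(n,"spool",circ(P[m]) if m.any() else 0)
    b=ws&(H>100)&(H<125)&(S>120)&(y<-.1)
    for nm,lo,hi in(("boss",.040,.05),("eye",.033,.0385),("bar",.028,.0325)):
        m=b&(z>lo)&(z<hi);print(nm,circ(P[m]) if m.any() else 0, P[m].mean(0).round(4))
    m=ws&(abs(H-27)<6)&(S>120)&(V>100)&(y<-.1)&(z>.02)&(z<.045);print("line",m.sum(),P[m].mean(0).round(4))
    fx=ws&(y>.1)&(y<.35)
    m=fx&(z>.073)&(z<.09);print("spindle",P[m].mean(0).round(4),m.sum())
    m=fx&(z>.046)&(z<.055)&(S>120);print("pin",P[m].mean(0).round(4),m.sum())
    m=fx&(z>.012)&(z<.020)&(S<60)&(V>120)&(y<.30)
    m=(cv2.connectedComponentsWithStats(m.astype(np.uint8))); k=1+np.argmax(m[2][1:,4]);q=P[m[1]==k]
    print("plate",cv2.minAreaRect(q[:,:2].astype(np.float32)),q[:,2].mean())
    m=ws&(z>.06)&(z<.08)&(y<.1);print("tall", [ (np.median(P[m&(H>100)&(S>150)],0)).round(3), np.median(P[m&(S<100)],0).round(3)])
E
```

```text
top spool 0
boss (array([ 0.4851, -0.2037]), 0.0916, 167, np.float64(0.0442)) [ 0.5424 -0.1835  0.0442]
eye (array([ 0.4783, -0.2055]), 0.0837, 208, np.float64(0.0354)) [ 0.4585 -0.2085  0.0354]
bar (array([ 0.48  , -0.2039]), 0.085, 198, np.float64(0.0306)) [ 0.4688 -0.2069  0.0306]
line 19 [ 0.5084 -0.195   0.0324]
spindle [0.6107 0.2205 0.0788] 39
pin [0.4623 0.195  0.0499] 26
plate ((0.537401020526886, 0.2078983336687088), (0.20997527241706848, 0.08062875270843506), 9.514761924743652) 0.016322346945608593
tall [array([ 0.573, -0.013,  0.066]), array([0.674, 0.01 , 0.068])]
side spool 0
boss (array([ 0.4916, -0.2052]), 0.0865, 111, np.float64(0.0449)) [ 0.5458 -0.1772  0.0449]
eye (array([ 0.4797, -0.1945]), 0.0887, 225, np.float64(0.0351)) [ 0.4699 -0.203   0.0351]
bar (array([ 0.4823, -0.1926]), 0.0896, 151, np.float64(0.0306)) [ 0.4811 -0.1974  0.0306]
line 0 [nan nan nan]
spindle [0.6083 0.2216 0.0789] 40
pin [0.4611 0.1968 0.0508] 40
plate ((0.535720944404602, 0.20810744166374207), (0.21104593575000763, 0.08083419501781464), 9.565750122070312) 0.01732385774414517
tall [array([ 0.571, -0.01 ,  0.067]), array([0.674, 0.012, 0.067])]<stdin>:10: RuntimeWarning: Mean of empty slice.
  ret = um.true_divide(
```

```bash
cat >> h.py <<'E'
def plan(target,jaw=None):
    """tool-axis shift (units of .04) and yaw turn (units of .08) to the target; jaw = wanted xy direction of tool x"""
    s=env.observe();R=s["tool_rot"];d=R.T@(np.array(target)-s["position"])/.04
    a=0
    if jaw is not None:
        j=R.T@np.array([jaw[0],jaw[1],0.]);a=np.arctan2(j[1],j[0]);a=(a+np.pi/2)%np.pi-np.pi/2
    tilt=R.T@np.array([0,0,-1.]);t=np.cross([0,0,1],tilt)/.08
    print("shift",d.round(2),"turn z",round(a/.08,2),"level turn",t[:2].round(2),"q",s["q"].round(0))
E
python3 - <<'E'
from seg import *
for n in("top","side"):
    f=np.load(f"/tmp/{n}.npz");im,P=f["im"],f["P"];H,S,V,z=masks(im,P);x,y=P[...,0],P[...,1]
    m=(x>.36)&(x<.53)&(abs(y)<.1)&(S>180)&(H<16)&(z>.033)&(z<.047);print(n,circ(P[m]),P[m].mean(0))
    b=(x>.3)&(x<.7)&(y<-.1)&(y>-.35)&(z>.041)&(z<.048);c,r,k,zz=circ(P[b]);print("boss",c,r,k)
    e=(x>.38)&(x<.45)&(y<-.15)&(y>-.3)&(z>.0335)&(z<.04);print("eye",circ(P[e]),P[e].mean(0))
from h import *
plan([.455,0.0,.25])
E
```

```text
top (array([0.4491, 0.0023]), 0.0235, 48, np.float64(0.039)) [0.45189629 0.00851203 0.03897216]
boss [ 0.4866 -0.2038] 0.093 234
eye (array([ 0.4222, -0.2157]), 0.0277, 100, np.float64(0.0364)) [ 0.41796231 -0.22124439  0.03644467]
side (array([0.4474, 0.0034]), 0.0238, 265, np.float64(0.041)) [0.446197   0.00375632 0.04097555]
boss [ 0.4916 -0.196 ] 0.0856 184
eye (array([ 0.4237, -0.218 ]), 0.0284, 112, np.float64(0.0361)) [ 0.41857372 -0.22130689  0.03614417]
shift [-1.082e+01 -1.099e+01  1.000e-02] turn z 0.0 level turn [-0.    0.02] q [-87.  22.  74.   0.  84. -12.]
```

Call:
step_arm(
  steps=[
    {"xyz": [-0.68, -0.68, 0], "turn": [0, 0, 0], "gripper": 1},
    {"xyz": [-0.68, -0.68, 0], "turn": [0, 0, 0], "gripper": 1},
    {"xyz": [-0.68, -0.68, 0], "turn": [0, 0, 0], "gripper": 1},
    {"xyz": [-0.68, -0.68, 0], "turn": [0, 0, 0], "gripper": 1},
    {"xyz": [-0.68, -0.68, 0], "turn": [0, 0, 0], "gripper": 1},
    {"xyz": [-0.68, -0.68, 0], "turn": [0, 0, 0], "gripper": 1},
    {"xyz": [-0.68, -0.68, 0], "turn": [0, 0, 0], "gripper": 1},
    {"xyz": [-0.68, -0.68, 0], "turn": [0, 0, 0], "gripper": 1},
    {"xyz": [-0.68, -0.68, 0], "turn": [0, 0, 0], "gripper": 1},
    {"xyz": [-0.68, -0.68, 0], "turn": [0, 0, 0], "gripper": 1},
    {"xyz": [-0.68, -0.68, 0], "turn": [0, 0, 0], "gripper": 1},
    {"xyz": [-0.68, -0.68, 0], "turn": [0, 0, 0], "gripper": 1},
    {"xyz": [-0.68, -0.68, 0], "turn": [0, 0, 0], "gripper": 1},
    {"xyz": [-0.68, -0.68, 0], "turn": [0, 0, 0], "gripper": 1},
    {"xyz": [-0.68, -0.68, 0], "turn": [0, 0, 0], "gripper": 1},
    {"xyz": [-0.68, -0.68, 0], "turn": [0, 0, 0], "gripper": 1},
    {"xyz": [0, 0, 0], "turn": [0, 0, 0], "gripper": 1},
    {"xyz": [0, 0, 0], "turn": [0, 0, 0], "gripper": 1},
  ],
)

```text
time_s: 1.6
position: [0.4503, 0.0024, 0.2499]
tool_rot: [[0.261, -0.965, -0.001], [-0.965, -0.261, 0.0], [-0.0, 0.001, -1.0]]
ft_force: [-0.1, -0.4, -0.1]
grip_width: 0.0853
```

```bash
python3 - <<'E'
from seg import *
im,d,P,T=grab("wrist");save("w1",im);np.savez("/tmp/w1",im=im,P=P);print(T.round(3).tolist())
H,S,V,z=masks(im,P)
x,y=P[...,0],P[...,1]
m=(x>.36)&(x<.53)&(abs(y)<.1)&(S>180)&(H<16)&(z>.035)&(z<.047);print(circ(P[m]))
plan([.448,.003,.1])
E
```

```text
[[0.261, -0.913, -0.314, 0.532], [-0.965, -0.247, -0.084, 0.025], [-0.001, 0.325, -0.946, 0.373], [0.0, 0.0, 0.0, 1.0]]
(array([0.4484, 0.0024]), 0.0239, 1521, np.float64(0.0397))
shift [-0.05  0.03  3.75] turn z 0.0 level turn [0.01 0.  ] q [-15.  12.  89.  -0.  79.  60.]
```

View pics/w1.png

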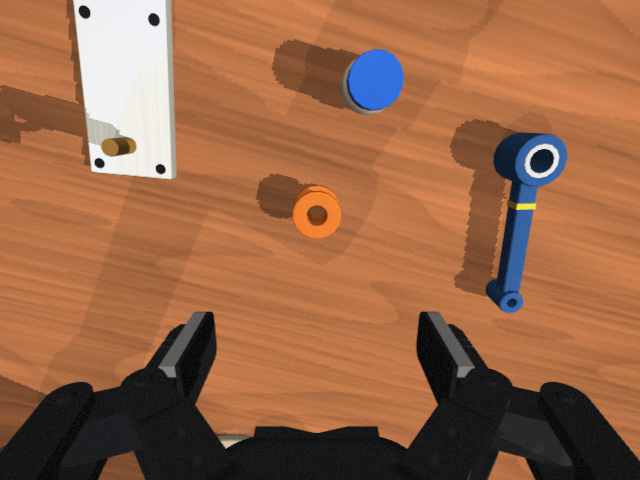

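The wrist view shows the spool alone and clear at (317,212). The fitted radius, 23.9 mm, matches the real 24 mm. I descend to grip it.

Call:
step_arm(
  steps=[
    {"xyz": [-0.01, 0.05, 0.7], "turn": [0, 0, 0], "gripper": 1},
    {"xyz": [0, 0, 0.9], "turn": [0, 0, 0], "gripper": 1},
    {"xyz": [0, 0, 0.9], "turn": [0, 0, 0], "gripper": 1},
    {"xyz": [0, 0, 0.9], "turn": [0, 0, 0], "gripper": 1},
    {"xyz": [0, 0, 0.8], "turn": [0, 0, 0], "gripper": 1},
    {"xyz": [0, 0, 0.6], "turn": [0, 0, 0], "gripper": 1},
    {"xyz": [0, 0, 0.5], "turn": [0, 0, 0], "gripper": 1},
    {"xyz": [0, 0, 0.3], "turn": [0, 0, 0], "gripper": 1},
    {"xyz": [0, 0, 0], "turn": [0, 0, 0], "gripper": 1},
    {"xyz": [0, 0, 0], "turn": [0, 0, 0], "gripper": 0.3},
    {"xyz": [0, 0, 0], "turn": [0, 0, 0], "gripper": 0},
    {"xyz": [0, 0, 0], "turn": [0, 0, 0], "gripper": -0.5},
    {"xyz": [0, 0, 0], "turn": [0, 0, 0], "gripper": -1},
    {"xyz": [0, 0, 0], "turn": [0, 0, 0], "gripper": -1},
    {"xyz": [0, 0, 0], "turn": [0, 0, 0], "gripper": -1},
    {"xyz": [0, 0, 0], "turn": [0, 0, 0], "gripper": -1},
    {"xyz": [0, 0, 0], "turn": [0, 0, 0], "gripper": -1},
    {"xyz": [0, 0, 0], "turn": [0, 0, 0], "gripper": -1},
  ],
  squeeze=40,
)

```text
time_s: 3.15
position: [0.4485, 0.0003, 0.0277]
tool_rot: [[0.257, -0.966, 0.002], [-0.966, -0.257, -0.001], [0.002, -0.002, -1.0]]
ft_force: [-3.4, -2.1, 8.2]
grip_width: 0.0461
```

Call:
step_arm(
  steps=[
    {"xyz": [0, 0, -0.3], "turn": [0, 0, 0], "gripper": -1},
    {"xyz": [0, 0, -0.6], "turn": [0, 0, 0], "gripper": -1},
    {"xyz": [0, 0, -0.9], "turn": [0, 0, 0], "gripper": -1},
    {"xyz": [0, 0, -0.9], "turn": [0, 0, 0], "gripper": -1},
    {"xyz": [0, 0, -0.5], "turn": [0, 0, 0], "gripper": -1},
    {"xyz": [0, 0, 0], "turn": [0, 0, 0], "gripper": -1},
    {"xyz": [0, 0, 0], "turn": [0, 0, 0], "gripper": -1},
    {"xyz": [0, 0, 0], "turn": [0, 0, 0], "gripper": -1},
  ],
)

```text
time_s: 3.82
position: [0.4474, 0.0009, 0.1536]
tool_rot: [[0.257, -0.966, -0.001], [-0.966, -0.257, 0.0], [-0.001, 0.001, -1.0]]
ft_force: [0.1, -0.1, -1.5]
grip_width: 0.046
```

```bash
cat > look.py <<'E'
from seg import *
import sys
im,d,P,T=grab("wrist");save(sys.argv[1],im)
H,S,V,z=masks(im,P);s=env.observe();R=s["tool_rot"]
m=(S>180)&(H<16)&(d>0);Q=(P-s["position"])@R   # tool coordinates
m&=(np.linalg.norm(Q,axis=-1)<.06)&(V>60)
q=Q[m];print("spool tool xyz lo/hi",np.percentile(q,[1,50,99],axis=0).round(4).tolist(),len(q))
top=q[q[:,2]<np.percentile(q[:,2],1)+.006];print("top flange",circ(top))
if len(top)>20:
    n=np.linalg.svd(top[top[:,2]<np.median(top[:,2])+.0025]-top.mean(0),full_matrices=False)[2][2];print("normal(tool)",n.round(3))
print(s["position"].round(4),s["grip_width"],s["ft_force"].round(1))
E
python3 look.py w2
```

```text
spool tool xyz lo/hi [[-0.0229, -0.024, -0.0135], [-0.0008, -0.0069, -0.0118], [0.0211, 0.0202, 0.0235]] 14006
top flange (array([-0.0012, -0.0009]), 0.0245, 9438, np.float64(-0.012))
normal(tool) [-0.    -0.007 -1.   ]
[0.4473 0.0009 0.1532] 0.046376662069425756 [-0.5  0.8 -0.9]
```

View pics/w2.png

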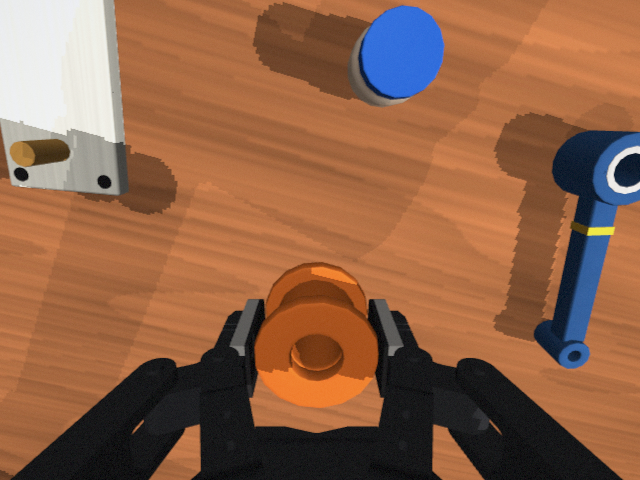

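The spool is held upright and centred between the jaws, its bore at (318,352). I go to a stand-off near the spindle and measure it with the wrist camera.

Call:
step_arm(
  steps=[
    {"xyz": [-0.4, -0.35, 0], "turn": [0, 0, 0], "gripper": -1},
    {"xyz": [-0.65, -0.55, 0], "turn": [0, 0, 0], "gripper": -1},
    {"xyz": [-0.7, -0.6, 0], "turn": [0, 0, 0], "gripper": -1},
    {"xyz": [-0.7, -0.6, 0], "turn": [0, 0, 0], "gripper": -1},
    {"xyz": [-0.7, -0.6, 0], "turn": [0, 0, 0], "gripper": -1},
    {"xyz": [-0.65, -0.55, 0], "turn": [0, 0, 0], "gripper": -1},
    {"xyz": [-0.4, -0.4, 0], "turn": [0, 0, 0], "gripper": -1},
    {"xyz": [0, 0, 0], "turn": [0, 0, 0], "gripper": -1},
    {"xyz": [0, 0, 0], "turn": [0, 0, 0], "gripper": -1},
    {"xyz": [0, 0, 0], "turn": [0, 0, 0], "gripper": -1},
  ],
)

```text
time_s: 4.7
position: [0.5453, 0.2001, 0.153]
tool_rot: [[0.257, -0.966, -0.003], [-0.966, -0.257, -0.001], [-0.0, 0.003, -1.0]]
ft_force: [0.4, -0.6, -1.8]
grip_width: 0.0462
```

```bash
python3 look.py w3; python3 - <<'E'
from seg import *
im,d,P,T=grab("wrist");H,S,V,z=masks(im,P)
w=np.hypot(P[...,0]-.6105,P[...,1]-.2204)<.03
m=w&(z>.0775)&(z<.085)&(d>0);v,u=np.nonzero(m)
print("spindle",circ(P[m]),P[m].mean(0).round(4),"px",u.mean(),v.mean())
m=w&(z>.03)&(z<.0775);print("shaft",P[m].mean(0).round(4),m.sum())
np.savez("/tmp/w3",im=im,P=P,d=d)
E
```

```text
spool tool xyz lo/hi [[-0.0232, -0.024, -0.0127], [-0.0012, -0.0068, -0.011], [0.0208, 0.0202, 0.0239]] 13945
top flange (array([-0.0015, -0.0009]), 0.0246, 9417, np.float64(-0.0112))
normal(tool) [ 0.001 -0.008 -1.   ]
[0.5454 0.1998 0.1534] 0.04635824247992591 [-0.3 -0.8 -2.4]
spindle (array([0.611 , 0.2212]), 0.0068, 407, np.float64(0.0792)) [0.611  0.2214 0.0792] px 310.2137592137592 151.69287469287468
shaft [0.613  0.2213 0.0708] 219
```

View pics/w3.png

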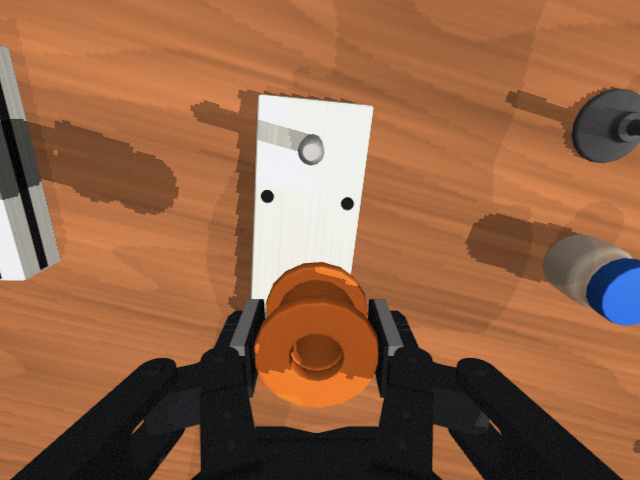

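Call:
step_arm(
  steps=[
    {"xyz": [-0.03, -0.4, 0], "turn": [0, 0, 0], "gripper": -1},
    {"xyz": [-0.03, -0.6, 0], "turn": [0, 0, 0], "gripper": -1},
    {"xyz": [0, -0.5, 0], "turn": [0, 0, 0], "gripper": -1},
    {"xyz": [0, -0.2, 0], "turn": [0, 0, 0], "gripper": -1},
    {"xyz": [0, 0, 0], "turn": [0, 0, 0], "gripper": -1},
    {"xyz": [0, 0, 0.3], "turn": [0, 0, 0], "gripper": -1},
    {"xyz": [0, 0, 0.4], "turn": [0, 0, 0], "gripper": -1},
    {"xyz": [0, 0, 0.2], "turn": [0, 0, 0], "gripper": -1},
    {"xyz": [0, 0, 0], "turn": [0, 0, 0], "gripper": -1},
    {"xyz": [0, 0, 0], "turn": [0, 0, 0], "gripper": -1},
    {"xyz": [0, 0, 0], "turn": [0, 0, 0], "gripper": -1},
  ],
)

```text
time_s: 5.72
position: [0.6113, 0.2202, 0.1193]
tool_rot: [[0.257, -0.966, 0.001], [-0.966, -0.257, 0.0], [0.0, -0.001, -1.0]]
ft_force: [-0.6, -0.2, -1.1]
grip_width: 0.0457
```

Call:
step_arm(
  steps=[
    {"xyz": [0, 0.01, 0.15], "turn": [0, 0, 0], "gripper": -1},
    {"xyz": [0, 0.01, 0.15], "turn": [0, 0, 0], "gripper": -1},
    {"xyz": [0, 0, 0.15], "turn": [0, 0, 0], "gripper": -1},
    {"xyz": [0, 0, 0.15], "turn": [0, 0, 0], "gripper": -1},
    {"xyz": [0, 0, 0.15], "turn": [0, 0, 0], "gripper": -1},
    {"xyz": [0, 0, 0.15], "turn": [0, 0, 0], "gripper": -1},
    {"xyz": [0, 0, 0.1], "turn": [0, 0, 0], "gripper": -1},
    {"xyz": [0, 0, 0], "turn": [0, 0, 0], "gripper": -1},
  ],
)

```text
time_s: 6.38
position: [0.6099, 0.2201, 0.0771]
tool_rot: [[0.257, -0.966, -0.002], [-0.966, -0.257, -0.0], [-0.0, 0.002, -1.0]]
ft_force: [-0.4, -1.0, -2.2]
grip_width: 0.0465
```

Call:
step_arm(
  steps=[
    {"xyz": [0, 0, 0.15], "turn": [0, 0, 0], "gripper": -1},
    {"xyz": [0, 0, 0.15], "turn": [0, 0, 0], "gripper": -1},
    {"xyz": [0, 0, 0.15], "turn": [0, 0, 0], "gripper": -1},
    {"xyz": [0, 0, 0.15], "turn": [0, 0, 0], "gripper": -1},
    {"xyz": [0, 0, 0.1], "turn": [0, 0, 0], "gripper": -1},
    {"xyz": [0, 0, 0.06], "turn": [0, 0, 0], "gripper": -1},
    {"xyz": [0, 0, 0.06], "turn": [0, 0, 0], "gripper": -1},
    {"xyz": [0, 0, 0], "turn": [0, 0, 0], "gripper": -1},
    {"xyz": [0, 0, 0], "turn": [0, 0, 0], "gripper": -1},
  ],
)

```text
time_s: 7.13
position: [0.6104, 0.2202, 0.0456]
tool_rot: [[0.257, -0.966, 0.0], [-0.966, -0.257, 0.0], [0.0, -0.0, -1.0]]
ft_force: [0.4, -0.1, -0.8]
grip_width: 0.046
```

Call:
step_arm(
  steps=[
    {"xyz": [0, 0, 0.03], "turn": [0, 0, 0], "gripper": -1},
    {"xyz": [0, 0, 0], "turn": [0, 0, 0], "gripper": 0.3},
    {"xyz": [0, 0, 0], "turn": [0, 0, 0], "gripper": 0.6},
    {"xyz": [0, 0, 0], "turn": [0, 0, 0], "gripper": 1},
    {"xyz": [0, 0, 0], "turn": [0, 0, 0], "gripper": 1},
    {"xyz": [0, 0, 0], "turn": [0, 0, 0], "gripper": 1},
    {"xyz": [0, 0, 0], "turn": [0, 0, 0], "gripper": 1},
    {"xyz": [0, 0, 0], "turn": [0, 0, 0], "gripper": 1},
    {"xyz": [0, 0, -0.4], "turn": [0, 0, 0], "gripper": 1},
    {"xyz": [0, 0, -0.8], "turn": [0, 0, 0], "gripper": 1},
    {"xyz": [0, 0, -0.9], "turn": [0, 0, 0], "gripper": 1},
    {"xyz": [0, 0, -0.9], "turn": [0, 0, 0], "gripper": 1},
    {"xyz": [0, 0, -0.9], "turn": [0, 0, 0], "gripper": 1},
    {"xyz": [0, 0, -0.6], "turn": [0, 0, 0], "gripper": 1},
    {"xyz": [0, 0, 0], "turn": [0, 0, 0], "gripper": 1},
    {"xyz": [0, 0, 0], "turn": [0, 0, 0], "gripper": 1},
  ],
)

```text
time_s: 8.47
position: [0.6105, 0.2203, 0.2256]
tool_rot: [[0.257, -0.966, 0.003], [-0.966, -0.257, 0.0], [0.0, -0.003, -1.0]]
ft_force: [-0.6, 0.1, -0.6]
grip_width: 0.0857
```

```bash
python3 - <<'E'
from seg import *
s=env.observe();print(s["position"].round(4),s["q"].round(0))
im,d,P,T=grab("wrist");H,S,V,z=masks(im,P);save("w4",im)
w=(np.hypot(P[...,0]-.6105,P[...,1]-.2204)<.05)&(d>0)
o=w&(S>180)&(H<16);m=o&(z>.05);print("spool top",circ(P[m]) if m.sum() else 0,"orange z range",np.percentile(P[o][:,2],[1,50,99]))
im2,d2,P2,T2=grab("top");save("top2",im2)
H,S,V,z=masks(im2,P2);o=(np.hypot(P2[...,0]-.6105,P2[...,1]-.2204)<.04)&(S>180)&(H<16);print(o.sum(),np.percentile(P2[o][:,2],[5,50,95]) if o.sum() else 0)
# lever from earlier wrist view w1
f=np.load("/tmp/w1.npz");im,P=f["im"],f["P"];H,S,V,z=masks(im,P)
b=(P[...,0]>.36)&(P[...,0]<.62)&(P[...,1]<-.12)&(P[...,1]>-.3)
blue=b&(H>100)&(H<125)&(S>100);B=P[b&(z>.0415)&(z<.047)]
print("boss",circ(B)); q=P[blue&(z>.033)&(z<.039)]
q=q[np.hypot(*(q[:,:2]-[.42,-.216]).T)<.03];print("eye",circ(q))
y=b&(abs(H-28)<6)&(S>120)&(z>.028)&(z<.036);print("line",P[y].mean(0),y.sum())
E
```

```text
[0.6105 0.2203 0.2256] [ 9. 33. 59.  0. 88. 85.]
spool top (array([0.6116, 0.221 ]), 0.0443, 1747, np.float64(0.0598)) orange z range [0.02108079 0.0556332  0.24245191]
65 [0.00643865 0.02635685 0.05797667]
boss (array([ 0.5519, -0.1816]), 0.0243, 1758, np.float64(0.0437))
eye (array([ 0.4221, -0.2191]), 0.0261, 352, np.float64(0.0355))
line [ 0.50910242 -0.19410654  0.03188328] 107
```

The spool top is at z = 55.6 mm, against 56 mm for fully seated, so it is down and released. Next is the lever.

Call:
step_arm(
  steps=[
    {"xyz": [0.4, 0.22, 0], "turn": [0, 0, 0], "gripper": 1},
    {"xyz": [0.75, 0.41, 0], "turn": [0, 0, 0], "gripper": 1},
    {"xyz": [0.85, 0.46, 0], "turn": [0, 0, 0], "gripper": 1},
    {"xyz": [0.85, 0.46, 0], "turn": [0, 0, 0], "gripper": 1},
    {"xyz": [0.85, 0.46, 0], "turn": [0, 0, 0], "gripper": 1},
    {"xyz": [0.85, 0.46, 0], "turn": [0, 0, 0], "gripper": 1},
    {"xyz": [0.85, 0.46, 0], "turn": [0, 0, 0], "gripper": 1},
    {"xyz": [0.85, 0.46, 0], "turn": [0, 0, 0], "gripper": 1},
    {"xyz": [0.85, 0.46, 0], "turn": [0, 0, 0], "gripper": 1},
    {"xyz": [0.85, 0.46, 0], "turn": [0, 0, 0], "gripper": 1},
    {"xyz": [0.85, 0.46, 0], "turn": [0, 0, 0], "gripper": 1},
    {"xyz": [0.56, 0.34, 0], "turn": [0, 0, 0], "gripper": 1},
    {"xyz": [0, 0, 0], "turn": [0, 0, 0], "gripper": 1},
    {"xyz": [0, 0, 0], "turn": [0, 0, 0], "gripper": 1},
    {"xyz": [0, 0, 0], "turn": [0, 0, 0], "gripper": 1},
  ],
)

```text
time_s: 9.82
position: [0.5087, -0.1936, 0.2233]
tool_rot: [[0.257, -0.966, -0.002], [-0.966, -0.257, 0.002], [-0.002, 0.001, -1.0]]
ft_force: [0.5, -0.1, 0.8]
grip_width: 0.0854
```

```bash
cat > lev.py <<'E'
from seg import *
import sys
def lever(cx=.51,cy=-.2,z0=0,name="wrist",tag=None):
    im,d,P,T=grab(name); H,S,V,z=masks(im,P); z=z-z0
    if tag: save(tag,im)
    w=(np.hypot(P[...,0]-cx,P[...,1]-cy)<.16)&(d>0)
    blue=w&(H>100)&(H<125)&(S>100)
    y=w&(abs(H-28)<6)&(S>120)&(z>.029)&(z<.036);print("line",P[y].mean(0).round(4),y.sum())
    bar=blue&(z>.029)&(z<.0335)
    q=P[bar]; vx,vy,x0,y0=cv2.fitLine(q[:,:2].astype(np.float32),cv2.DIST_HUBER,0,.01,.01).ravel();print("bar angle",np.degrees(np.arctan2(vy,vx)).round(1),bar.sum())
    v,u=np.nonzero(bar)
    B=P[blue&(z>.0415)&(z<.047)];print("boss",circ(B))
    return im,P,blue,z
E
python3 - <<'E'
from lev import *
im,P,blue,z=lever(tag="w5");np.savez("/tmp/w5",im=im,P=P)
q=P[blue&(z>.0345)&(z<.038)];q=q[np.hypot(*(q[:,:2]-[.408,-.2236]).T)<.02];print("eye",circ(q),q.mean(0))
plan([.509,-.194,.028],[.28,-.96])
E
```

```text
line [ 0.5091 -0.1946  0.0321] 119
bar angle 16.9 1904
boss (array([ 0.5526, -0.1818]), 0.0238, 1325, np.float64(0.0437))
eye (array([ 0.4093, -0.2249]), 0.0127, 333, np.float64(0.0358)) [ 0.409849   -0.2245619   0.03583855]
shift [ 0.03 -0.    4.89] turn z -0.29 level turn [0.01 0.02] q [-33.  22.  78.   0.  80.  42.]
```

View pics/w5.png

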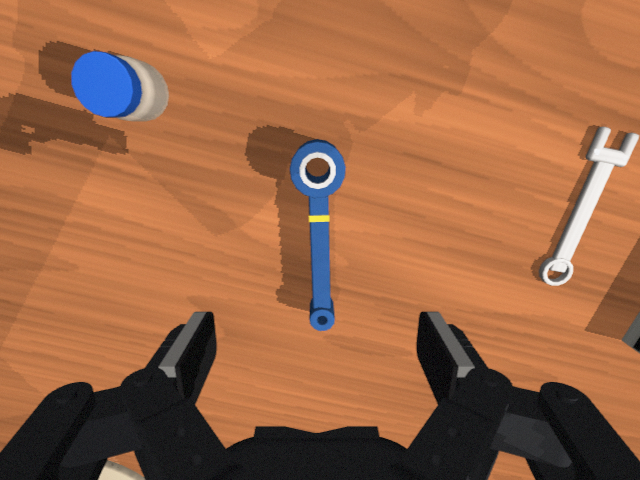

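The lever lies alone, with the boss at (318,171), the yellow line at (319,218) and the eye at (322,320). The boss-to-eye distance measures 149.6 mm against 150 mm, at an angle of 16.7°. I descend and grip.

Call:
step_arm(
  steps=[
    {"xyz": [0.03, -0.01, 0.5], "turn": [0, 0, -0.38], "gripper": 1},
    {"xyz": [0, 0, 0.9], "turn": [0, 0, 0], "gripper": 1},
    {"xyz": [0, 0, 0.9], "turn": [0, 0, 0], "gripper": 1},
    {"xyz": [0, 0, 0.9], "turn": [0, 0, 0], "gripper": 1},
    {"xyz": [0, 0, 0.7], "turn": [0, 0, 0], "gripper": 1},
    {"xyz": [0, 0, 0.5], "turn": [0, 0, 0], "gripper": 1},
    {"xyz": [0, 0, 0.3], "turn": [0, 0, 0], "gripper": 1},
    {"xyz": [0, 0, 0.15], "turn": [0, 0, 0], "gripper": 1},
    {"xyz": [0, 0, 0], "turn": [0, 0, 0], "gripper": 0.3},
    {"xyz": [0, 0, 0], "turn": [0, 0, 0], "gripper": 0},
    {"xyz": [0, 0, 0], "turn": [0, 0, 0], "gripper": -0.4},
    {"xyz": [0, 0, 0], "turn": [0, 0, 0], "gripper": -0.6},
    {"xyz": [0, 0, 0], "turn": [0, 0, 0], "gripper": -1},
    {"xyz": [0, 0, 0], "turn": [0, 0, 0], "gripper": -1},
    {"xyz": [0, 0, 0], "turn": [0, 0, 0], "gripper": -1},
    {"xyz": [0, 0, 0], "turn": [0, 0, 0], "gripper": -1},
    {"xyz": [0, 0, 0], "turn": [0, 0, 0], "gripper": -1},
    {"xyz": [0, 0, 0], "turn": [0, 0, 0], "gripper": -1},
  ],
  squeeze=60,
)

```text
time_s: 11.37
position: [0.51, -0.1954, 0.0312]
tool_rot: [[0.286, -0.958, 0.001], [-0.958, -0.286, -0.001], [0.001, -0.001, -1.0]]
ft_force: [-0.3, 0.6, 5.3]
grip_width: 0.0168
```

Call:
step_arm(
  steps=[
    {"xyz": [0, 0, -0.2], "turn": [0, 0, 0], "gripper": -1},
    {"xyz": [0, 0, -0.4], "turn": [0, 0, 0], "gripper": -1},
    {"xyz": [0, 0, -0.6], "turn": [0, 0, 0], "gripper": -1},
    {"xyz": [0, 0, -0.7], "turn": [0, 0, 0], "gripper": -1},
    {"xyz": [0, 0, -0.7], "turn": [0, 0, 0], "gripper": -1},
    {"xyz": [0, 0, -0.7], "turn": [0, 0, 0], "gripper": -1},
    {"xyz": [0, 0, -0.6], "turn": [0, 0, 0], "gripper": -1},
    {"xyz": [0, 0, -0.4], "turn": [0, 0, 0], "gripper": -1},
    {"xyz": [0, 0, -0.2], "turn": [0, 0, 0], "gripper": -1},
    {"xyz": [0, 0, 0], "turn": [0, 0, 0], "gripper": -1},
    {"xyz": [0, 0, 0], "turn": [0, 0, 0], "gripper": -1},
  ],
)

```text
time_s: 12.28
position: [0.5092, -0.195, 0.2096]
tool_rot: [[0.286, -0.958, -0.001], [-0.958, -0.286, 0.001], [-0.001, 0.001, -1.0]]
ft_force: [-0.1, 1.0, -3.7]
grip_width: 0.0168
```

```bash
cat > held.py <<'E'
from seg import *
import sys
s=env.observe();R=s["tool_rot"];p=s["position"]
im,d,P,T=grab("wrist");save(sys.argv[1],im);H,S,V,z=masks(im,P);Q=(P-p)@R
w=(np.linalg.norm(Q,axis=-1)<.16)&(d>0);blue=w&(H>100)&(H<125)&(S>100)
zt=np.percentile(Q[blue][:,2],1);b=blue&(Q[...,2]<zt+.004)&(Q[...,1]<0);c=circ(Q[b]);print("boss top tool",c)
bz=c[3]; B=Q[b];A=np.c_[B[:,:2],np.ones(len(B))];print("boss top slope x,y",np.linalg.lstsq(A,B[:,2],rcond=None)[0][:2].round(3))
e=blue&(Q[...,1]>.07);print("eye",circ(Q[e]) if e.any() else None)
boss=p+R@np.array([*c[0],bz+.044]);eye=p+R@(np.array([c[0][0],c[0][1]+.15,0]))
print("boss underside world",boss.round(4),"pos",p.round(4),"line",Q[w&(abs(H-28)<6)&(S>120)].mean(0).round(4))
bar=blue&(Q[...,1]<-.008)&(Q[...,1]>-.02);print("bar x",Q[bar].mean(0).round(4),bar.sum(),"R",R.round(3).tolist(),s["q"].round(0))
E
python3 held.py w6
```

```text
boss top tool (array([ 0.0012, -0.0142]), 0.0546, 8454, np.float64(-0.0128))
boss top slope x,y [ 0.004 -0.064]
eye None
boss underside world [ 0.5232 -0.192   0.1784] pos [ 0.5092 -0.195   0.2096] line [-0.0028 -0.0105 -0.0355]
bar x [-0.001 -0.012 -0.004] 798 R [[0.286, -0.958, -0.001], [-0.958, -0.286, 0.001], [-0.001, 0.001, -1.0]] [-33.  23.  79.   0.  78.  40.]
```

View pics/w6.png

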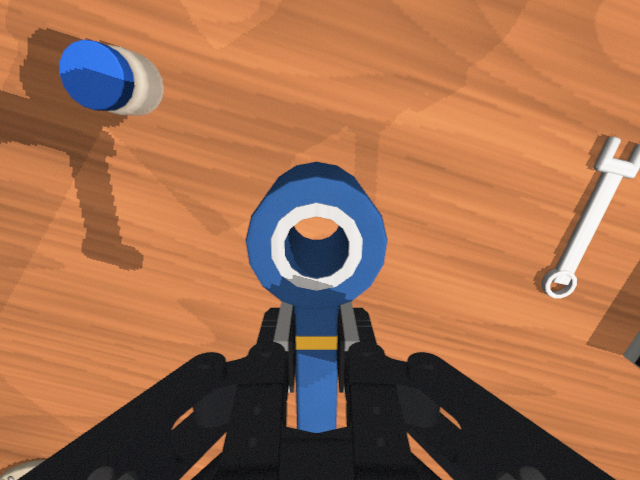

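The lever is held at the yellow line, level with the jaws. I carry it over the fixture and turn it −7.2°.

Call:
step_arm(
  steps=[
    {"xyz": [-0.2, -0.1, 0], "turn": [0, 0, 0], "gripper": -1},
    {"xyz": [-0.4, -0.18, 0], "turn": [0, 0, 0], "gripper": -1},
    {"xyz": [-0.6, -0.27, 0], "turn": [0, 0, 0], "gripper": -1},
    {"xyz": [-0.75, -0.34, 0], "turn": [0, 0, 0], "gripper": -1},
    {"xyz": [-0.8, -0.37, 0], "turn": [0, 0, 0], "gripper": -1},
    {"xyz": [-0.8, -0.37, 0], "turn": [0, 0, 0], "gripper": -1},
    {"xyz": [-0.8, -0.37, 0], "turn": [0, 0, 0], "gripper": -1},
    {"xyz": [-0.8, -0.37, 0], "turn": [0, 0, 0], "gripper": -1},
    {"xyz": [-0.8, -0.37, 0], "turn": [0, 0, 0], "gripper": -1},
    {"xyz": [-0.8, -0.37, 0], "turn": [0, 0, 0], "gripper": -1},
    {"xyz": [-0.8, -0.37, 0], "turn": [0, 0, 0], "gripper": -1},
    {"xyz": [-0.75, -0.34, 0], "turn": [0, 0, 0], "gripper": -1},
    {"xyz": [-0.6, -0.27, 0], "turn": [0, 0, 0], "gripper": -1},
    {"xyz": [-0.36, -0.18, 0], "turn": [0, 0, 0.2], "gripper": -1},
    {"xyz": [-0.1, -0.01, 0], "turn": [0, 0, 0.4], "gripper": -1},
    {"xyz": [0, 0, 0], "turn": [0, 0, 0.4], "gripper": -1},
    {"xyz": [0, 0, 0], "turn": [0, 0, 0.4], "gripper": -1},
    {"xyz": [0, 0, 0], "turn": [0, 0, 0.17], "gripper": -1},
    {"xyz": [0, 0, 0], "turn": [0, 0, 0], "gripper": -1},
    {"xyz": [0, 0, 0], "turn": [0, 0, 0], "gripper": -1},
  ],
)

```text
time_s: 14.0
position: [0.5664, 0.2127, 0.2098]
tool_rot: [[0.165, -0.986, -0.001], [-0.986, -0.165, -0.0], [-0.0, 0.001, -1.0]]
ft_force: [-0.3, -0.8, -3.1]
grip_width: 0.0167
```

```bash
sed -i 's/(Q\[...,1\]<0);c/(Q[...,1]<-.02)\&(Q[...,1]>-.08);c/; s/^zt=.*;b=/blue\&=Q[...,1]<-.0;zt=-.0135;b=/; s/blue&(Q\[...,2\]<zt+.004)/w\&(H>95)\&(H<125)\&(abs(Q[...,2]-zt-.0007)<.004)/; s/(slope)//' held.py; python3 held.py w7; python3 - <<'E'
from h import *
plan([.5663,.2132,.141],[np.sin(np.radians(9.5)),-np.cos(np.radians(9.5))])
E
```

```text
boss top tool (array([-0.0009, -0.0449]), 0.0239, 8981, np.float64(-0.0124))
boss top slope x,y [ 0.    -0.005]
eye None
boss underside world [0.6105 0.2209 0.1781] pos [0.5664 0.2127 0.2098] line [ 0.0083 -0.0083 -0.0283]
bar x [-0.0011 -0.012  -0.0051] 808 R [[0.165, -0.986, -0.001], [-0.986, -0.165, -0.0], [-0.0, 0.001, -1.0]] [ 9. 29. 69.  0. 82. 90.]
shift [-0.02 -0.    1.72] turn z -0.01 level turn [0.01 0.  ] q [ 9. 29. 69.  0. 82. 90.]
```

The boss radius fits at 23.9 mm, it is level to 0.005, and its axis is at (0.6105, 0.2209), over the spindle. I lower it by 68 mm.

Call:
step_arm(
  steps=[
    {"xyz": [0, 0, 0.2], "turn": [0, 0, 0], "gripper": -1},
    {"xyz": [0, 0, 0.3], "turn": [0, 0, 0], "gripper": -1},
    {"xyz": [0, 0, 0.4], "turn": [0, 0, 0], "gripper": -1},
    {"xyz": [0, 0, 0.4], "turn": [0, 0, 0], "gripper": -1},
    {"xyz": [0, 0, 0.25], "turn": [0, 0, 0], "gripper": -1},
    {"xyz": [0, 0, 0.12], "turn": [0, 0, 0], "gripper": -1},
    {"xyz": [0, 0, 0], "turn": [0, 0, 0], "gripper": -1},
    {"xyz": [0, 0, 0], "turn": [0, 0, 0], "gripper": -1},
    {"xyz": [0, 0, 0], "turn": [0, 0, 0], "gripper": -1},
    {"xyz": [0, 0, 0], "turn": [0, 0, 0], "gripper": -1},
  ],
)

```text
time_s: 14.88
position: [0.567, 0.2126, 0.1444]
tool_rot: [[0.164, -0.986, 0.002], [-0.986, -0.164, 0.0], [-0.0, -0.002, -1.0]]
ft_force: [0.5, -0.1, -2.7]
grip_width: 0.0165
```

```bash
python3 held.py w8; python3 - <<'E'
from h import *
im,d,P,T=grab("side");a=cv2.resize(im[180:380,140:400],(780,600));save("side2",a);print(env.observe()["ft_force"].round(1))
E
```

```text
boss top tool (array([-0.0008, -0.0449]), 0.024, 8974, np.float64(-0.0124))
boss top slope x,y [-0.001 -0.004]
eye None
boss underside world [0.6112 0.2208 0.1129] pos [0.567  0.2126 0.1444] line [ 0.0122 -0.0198 -0.0721]
bar x [-0.0011 -0.012  -0.0031] 775 R [[0.164, -0.986, 0.002], [-0.986, -0.164, 0.0], [-0.0, -0.002, -1.0]] [ 9. 32. 74.  0. 73. 90.]
[-0.9  0.6 -3.4]
```

View pics/side2.png

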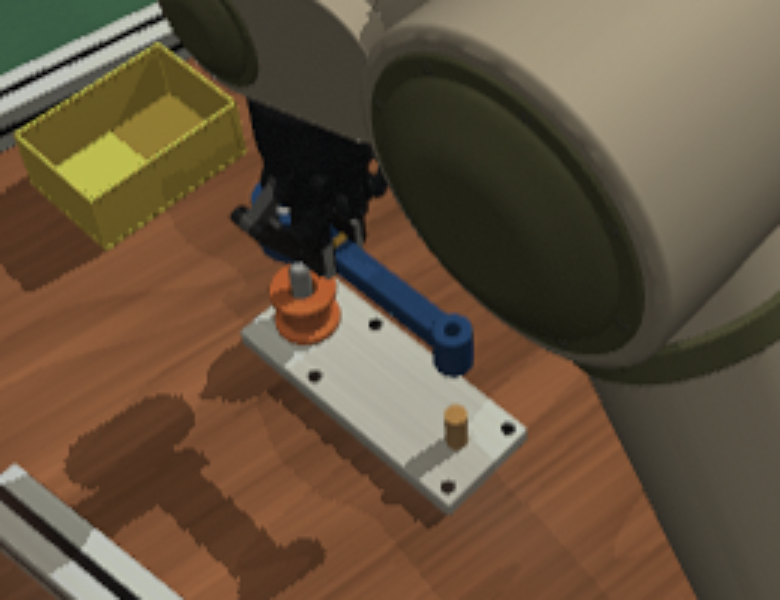

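The side view shows the spool seated at (305,305) with the spindle through it. The lever hangs clear above, its eye (453,345) over the brass pin (456,425). I hand in the job.

```bash
python3 -c "
from rig import order; print(order.close_job())"
```

```text
the job is handed in; nothing more can be done
None
```

I put the spool on the spindle and let go of it. The lever is held level above the fixture by its yellow line, and the job is handed in at about 15 s of the 67 s allowed. No verdict was reported.

- **Spool:** its top measured 55.6 mm above the bench, against 56 mm when fully down. It slid on without notable force, and the gripper opened fully before leaving. After release I did not get a clean sideways fit of the spool. The gripper stood within about 1 mm of the spindle's axis when it let go, and the side view shows the spool seated.
- **Lever boss:** its underside was at (0.611, 0.221, 0.113), within 1 mm of the measured spindle axis and about 33 mm above the spindle's top. The lever was level to within 0.005 rad and about 31 mm below the grasp point.
- **Grip:** the boss lay 44.9 mm ahead of the grasp point, so the grip is at the balance point within about 1 mm. The fingers read 16.5 mm on the 18 mm bar. The spool also read about 2 mm narrow, so this looks like a sensor offset.
- **Lever eye:** it was not visible in the wrist view. I rely on the lever's angle (9.4°, against 9.5° for the fixture) and on the side picture, which shows the eye over the pin.
- **Everything else:** I did not measure the bystanders again at the end. The gripper came down only at the spool, the spindle and the lever.

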